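Close the board test jig and hold its spring slide on the mark

ROBOT

A 6-joint arm with a two-finger parallel gripper is mounted at the origin on the work surface. World frame = base frame: x ahead of the robot, y to its left, z up, the work surface at z = 0. Lengths are in m, angles in rad, forces in N, time in s.
With the tool pointing down it reaches from about 0.35 to 0.775 m from the base axis. Payload 5.5 kg.
Tool frame: the origin (TCP) lies midway between the tips of the shut fingers; the grasp point (between the pads) lies 19 mm behind it; z points along the fingers, x is the direction in which the jaws open and shut, and the axes are right-handed (so a half turn about z gives the same grasp; the last joint's range is limited). The gripper opens to 85 mm and grips with 20 to 120 N. Pads are 22 mm wide; open, the fingers measure 114 mm over their backs; the gripper's body (76 mm by 85 mm) begins 54 mm behind the grasp point. The pads swing forward as they close: fully open they stand 13 mm farther back than shut.
Start: joints at [1.182, 0.313, 0.046, 1.304, 0, 1.431], TCP at [0.142, 0.557, 0.231] pointing down, gripper open.
Joint ranges: [-2.76, 2.76], [-0.86, 1.69], [-1.03, 1.26], [-2.2, 2.34], [-1.47, 1.5], [-3.14, 3.14]. Speed limits (rad/s): [2.57, 2.57, 3.14, 3.14, 3.14, 3.14].

INTERFACE

Orientations are given as a unit quaternion [w, x, y, z].
In Python, from workcell import env gives the robot as it stands.
- The arm moves only by the tool servo_tool, never from a script. Its argument "targets" is a list of rows, each an object with "xyz": the shift along the tool's x, y, z in m, a list of three; "twist": the turn, a rotation vector about the tool's x, y, z in rad, a list of three; "jaw": the opening, from 0 (shut) to 1 (fully open). A call has 1 to 12 rows; each row is the pose to reach, as a shift and turn from the pose commanded when the call began, along the tool's axes at that moment; what a row does not reach only later rows make up. A row lasts 1/12 s, in which the tool goes at most 41.7 mm and 7.16 degrees, less where a joint would pass 70% of its speed; a pose out of reach is approached as far as the arm can. A call with a gripper value outside its range is refused whole. The fingers move at their own pace and stop on an object; "squeeze" is the grip in N (left out, the last holds). Time passes only in rows, so rows that repeat a pose let the fingers close. It gives the time, the measured TCP pose, the force and the opening at its end, in the units of the state.
- env.get_state(): the state, without advancing time (a new reading comes with each control period).
- env.read_camera(name): name is "scene" or "top" or "wrist"; returns a dict with "color" (384x512x3 uint8, red, green, blue), "depth" (384x512 float32, m along the optical axis (not along the pixel's ray), 0 where there is no reading), "fx", "fy", "cx", "cy" (pixels), "eye" and "attitude" of the camera in the world. Camera axes: x right, y down, z forward; pixel columns grow to the right and rows downward; lengths in m; the calibration is good to about 2 mm. The wrist camera is an equidistant fisheye: a pixel r from the principal point sees the ray r / f radians off the axis. A picture is of the moment at which its call begins.
- env.hand_in(): hands the job in, once; it reports no verdict.
The state is a dict: "clock": time; "joint_pos": joint angles; "qvel": joint speeds; "tau": joint torques, N m; "tcp_pos": TCP position; "orientation": TCP orientation; "wrist_force": force on the tool from outside, world axes, zero at the start; "ft_torque": the same for the moment, N m; "finger_gap": finger opening in m.
Only numpy, scipy, OpenCV 4.12 (cv2) and the standard library are available. Lean on these libraries where they do the work, as an engineer would, in place of code of your own. Each camera call takes 0.05 s, during which the arm holds its last target. There are 200 camera calls.

TASK

A circuit board is loaded in the test jig: first swing the jig's lid fully shut, leaving the spring slide home until then. Then pull the slide out by its upright handle until its pointer stands opposite the line on the small mark block, within the width of that block, and keep it there for at least two seconds; finish while still holding it on the mark, because the spring pulls it back if you let go. Leave the tray, screwdriver, camera housing and jar beside the jig where they are.

Things in the scene. Friction and masses are not known exactly. Their poses are not given: they have to be found in the camera images.
- jig: Test jig, bolted down: grey base plate 170 (x) x 330 (y) x 14 mm; origin on the bench, z up; the plate spans x -85..85, y -175..155. On its +y half stands a grey box, x -65..65, y 10..150, top at z 54, holding the green board. On its -y half two steel rails (tops at z 24, x = -22 and 22) guide the slide along y, and a scale rail (x 55..81, top at z 20) carries the mark block. Yaw within about 0.4 rad.
- lid (a joint): Lid angle, rad: 0 = shut flat on the box; starts at 1.3 to 1.75 (1.57 = upright). Stiff friction hinge along the jig's y: stays where left, moves with about 2 N at the free edge; shuts by a push on its back (the jig's +x side) towards -x, then down on top. Black frame, clear window, 135 mm from hinge to frame edge plus a 20 mm tab, 140 wide, 8 thick (window 5), middle plane on the hinge line.
- lid_hinge (a point): Middle of the lid's hinge line, at jig x 70, y 80, z 58 mm; does not move relative to the jig. The hinge line runs along the jig's y. Hinge blocks there reach up to z 64 mm.
- lid_edge (a point): Middle of the lid's free edge, at the tip of its 50 mm wide, 20 mm long lifting tab, 155 mm from the hinge line. With the lid shut it lies at jig x -85, y 80, z 58 mm.
- slide (a joint): Travel of the spring-return slide in m: 0 = home; grows as it is pulled out along the jig's -y (away from the box); end stop at 0.080. The spring pulls back with about 4 N at home, rising 0.11 N per mm (7 to 11 N at the mark).
- handle_grip (a point): Grip point of the slide's handle: an upright black plastic fin, 12 mm thick along the jig's y, 40 mm wide along the jig's x, from z 31 to z 87 mm above the bench; this point lies 65 mm above the bench at the middle of the fin. Home it lies at jig x 0, y -65, 75 mm from the box wall; only the low carriage (34 x 50 mm, top at z 32) and rails lie under it.
- pointer (a point): Tip of the slide's thin steel pointer (3 mm wide), which sticks out from the foot of the handle towards the jig's +x; moves with the handle, same jig y as the grip point, jig x 52, z 30 mm.
- mark: Mark block: small bare aluminium block 24 (x) x 10 (y) x 14 mm clamped on the dark scale rail just beyond the pointer's tip, with a black line across the middle of its top. Origin at the centre of its underside (z 20 mm), axes as the jig's; the line lies at its y = 0. It does not move during the task; it is set 30 to 65 mm out from the pointer's home position along the jig's -y.
- tray: Bystander: white divided parts tray 100 x 140 x 35 mm; origin at the centre of its underside.
- driver_grip (a point): Bystander: black-handled screwdriver 180 mm long, lying on the bench; this point is on its handle.
- housing: Bystander: white round camera housing, 68 mm diameter, 66 mm tall, upright; origin at the centre of its underside.
- jar: Bystander: grey screw jar with a steel cap, 52 mm diameter, 60 mm tall, upright; origin at the centre of its underside.

How it is judged:
On the way, in this order (a step that is already met when the one before it is completed fails the run):
1. the lid is fully shut with the slide still home (value of joint lid below 0.06 rad and value of joint slide below 0.012 m), for 0.2 s.
2. the slide's pointer is kept on the mark for two seconds, lid shut, held by the fingers (value of joint lid below 0.06 rad and contact force between the fingers and slide above 1.5 N and y of pointer in the frame of mark between -0.005 and 0.005 m), for 2 s.
At the end, for the whole second after the job is handed in: The robot is still holding: the lid is shut (under 0.06 rad), the pointer is within 5 mm of the mark's line along the slide's travel and still (under 10 mm/s), and the fingers press on the handle with more than 1.5 N (all of step 2 and velocity of joint slide between -0.01 and 0.01 m/s); the arm keeps its last pose, push and grip.
It fails at once if the slide is pulled more than 12 mm while the lid is still open (value of joint lid above 0.15 rad and value of joint slide above 0.012 m).
It fails at once if a bystander is moved by more than 30 mm (distance of any of tray, driver_grip, housing, jar from where it was at the start of the episode above 0.03 m).
It also fails if it takes over 54 s, if anything falls off the work surface, if the arm or the gripper's body presses on something with over 40 N, if the wrist force passes 120 N, or if a joint passes its speed limit or range.

## Working session

There is one attempt and no reset: what is moved stays moved. The work goes in short steps, Python scripts to look and compute and a tool call to move; the robot and the scene stay as the last step left them, time stands still between calls to the robot, and variables do not carry over. Pictures are saved under pics/ and viewed, about 8 in all and at most 12, crops included, and the job is handed in when it is done.

Besides the shell and the picture viewer there is one more tool, called after ">>>" as name([rows], argument=value, ...), one row to a line, values as JSON. servo_tool: Moves the arm, as the interface text tells. Its arguments: {"type":"object","properties":{"targets":{"type":"array","items":{"type":"object","properties":{"xyz":{"type":"array","items":{"type":"number"}},"twist":{"type":"array","items":{"type":"number"}},"jaw":{"type":"number"}}}},"squeeze":{"type":"number"}},"required":["targets"]}

```bash
mkdir -p pics; cat > h.py <<'E'
import numpy as np, cv2
from workcell import env
from scipy.spatial.transform import Rotation as R
def rot(q): q=np.array(q); return R.from_quat(q[[1,2,3,0]]).as_matrix()
def att(c):
    a=np.array(c["attitude"]); return a if a.shape==(3,3) else rot(a)
def cloud(c):
    h,w=c["depth"].shape; v,u=np.mgrid[:h,:w]; d=c["depth"]
    p=np.stack([(u-c["cx"])/c["fx"]*d,(v-c["cy"])/c["fy"]*d,d],-1)
    return p@att(c).T+np.array(c["eye"])
E
python3 - <<'E'
from h import *
import pickle
s=env.get_state(); print(s)
D={}
for n in ("scene","top"):
    c=env.read_camera(n); D[n]=c; print(n,c["eye"],c["attitude"],c["fx"],c["cx"],c["cy"])
pickle.dump(D,open("d.pkl","wb"))
im=np.vstack([D[n]["color"] for n in D])
for n in D: cv2.imwrite(f"pics/{n}0.png",cv2.cvtColor(D[n]["color"],cv2.COLOR_RGB2BGR))
E
```

```text
{'clock': 0.0, 'joint_pos': array([ 1.18238956e+00,  3.14006366e-01,  4.49608550e-02,  1.30359840e+00,
       -3.57024279e-05,  1.43122354e+00]), 'qvel': array([ 7.68139819e-04,  1.77373168e-03,  7.33291488e-04, -9.37949560e-04,
       -3.47325271e-04, -5.90841322e-05]), 'tau': array([ 5.11730195e-04, -4.80630362e+01,  2.98530149e+01,  1.94005662e-02,
       -5.91587263e-05, -1.52090240e-05]), 'tcp_pos': array([0.14141307, 0.55680227, 0.23039807]), 'orientation': array([ 4.75621592e-04,  7.89389931e-01,  6.13891427e-01, -7.92145363e-04]), 'wrist_force': array([0.40531303, 0.99373777, 0.08485592]), 'ft_torque': array([0.00149618, 0.00768826, 0.00593788]), 'finger_gap': 0.08532891092768681}
scene [1.20829821 0.48997974 0.64721654] [-0.21876772  0.4135837   0.7824212  -0.41098208] 369.79366087049596 248.5329250236926 185.06733216312637
top [ 0.30423655 -0.00528023  1.13754416] [-0.06533153  0.71308247 -0.69502769  0.06466598] 381.6998535121367 254.39293406058465 194.25026830372786
```

View pics/top0.png

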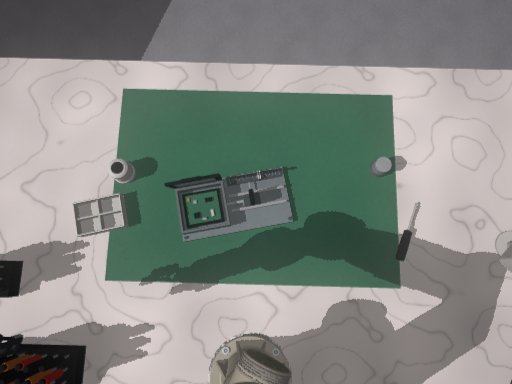

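View pics/scene0.png

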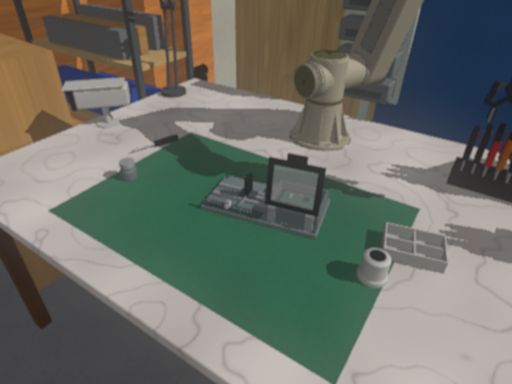

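Top view: box with the green board at about (203,207), lid standing on the far (+x) side (195,182), handle at (252,197), mark near (259,175). The housing (122,170), tray (100,215), jar (381,166) and screwdriver (408,235) are all well clear. The scene view shows the lid about upright.

```bash
python3 - <<'E'
from h import *
import pickle
D=pickle.load(open("d.pkl","rb"))
c=D["top"]; P=cloud(c)
print("mat z",np.median(P[100:140,200:300,2]), P[207,203],P[182,195],P[197,252])
im=c["color"]
roi=np.zeros(im.shape[:2],bool); roi[160:245,160:300]=1
z=P[...,2]
m=roi&(z>0.009)&(z<0.2)
m8=cv2.morphologyEx(m.astype(np.uint8),cv2.MORPH_OPEN,np.ones((3,3)))
cs=max(cv2.findContours(m8,0,1)[0],key=cv2.contourArea)
# plate-only points
pts=P[(m8>0)&(z<0.064)][:,:2].astype(np.float32)
r=cv2.minAreaRect(pts*1000); print("all<64 rect",r)
pb=P[(m8>0)&(z>0.047)&(z<0.0575)][:,:2].astype(np.float32); print("box",cv2.minAreaRect(pb*1000),len(pb))
hp=P[(m8>0)&(z>0.07)]; 
L=hp[hp[:,1]>0.03]; H=hp[hp[:,1]<=0.03]
print("lid",len(L),L.mean(0),L.min(0),L.max(0)); print("handle",len(H),H.mean(0) if len(H) else 0,H.min(0),H.max(0))
cr=im[160:245,160:300]
cv2.imwrite("pics/crop.png",cv2.cvtColor(cv2.resize(cr,None,fx=5.5,fy=5.5,interpolation=cv2.INTER_CUBIC),cv2.COLOR_RGB2BGR))
c=D["scene"];Q=cloud(c)
zz=Q[...,2]; k=(zz>0.08)&(zz<0.3)&(Q[...,0]>0.2)&(Q[...,0]<0.6)&(Q[...,1]>0.0)&(Q[...,1]<0.25)
q=Q[k]; print("lid scene",len(q)); q=q[np.argsort(q[:,2])]
for a in np.array_split(q,5): print(np.round(np.median(a,0),4),a[:,1].min(),a[:,1].max())
E
```

```text
mat z -0.000932245233518092 [0.46734703 0.14700555 0.03803737] [0.52157613 0.15946821 0.12887068] [0.49236883 0.00474585 0.08405356]
all<64 rect ((484.76776123046875, 60.20613098144531), (170.3633270263672, 329.6375732421875), 11.94240951538086)
box ((475.09466552734375, 110.1282958984375), (131.9827880859375, 219.07400512695312), 12.019105911254883) 419
lid 322 [0.51937115 0.15813226 0.14838515] [0.49741925 0.08985381 0.07009688] [0.54793562 0.22837024 0.19888905]
handle 64 [0.49534107 0.00662356 0.08467272] [ 0.47641715 -0.00122529  0.07259422] [0.51529271 0.01382151 0.09095701]
lid scene 2616
[0.5314 0.1594 0.0911] 0.0012814697235828953 0.23167098211010984
[0.5296 0.1637 0.1169] 0.09361873169278379 0.23183394488542364
[0.5251 0.1649 0.1419] 0.09314686400096295 0.2308269640920274
[0.5214 0.1629 0.1661] 0.0913802278330535 0.22993156552444138
[0.5185 0.1614 0.1899] 0.09052245453333457 0.22808552074487976
```

View pics/crop.png

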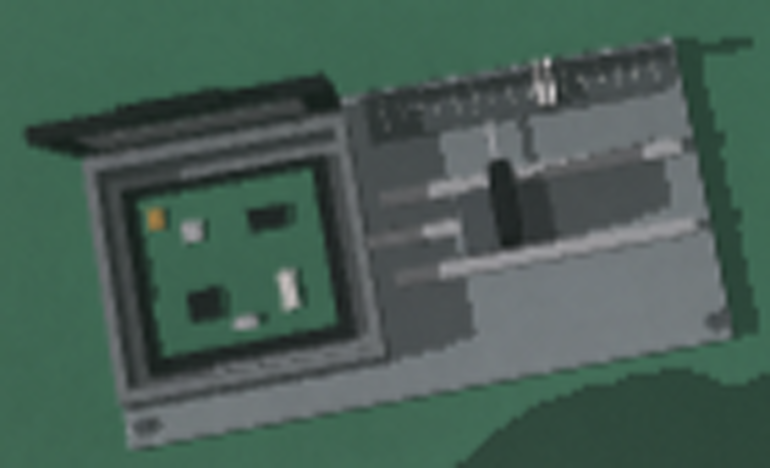

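>>> servo_tool([
  {"xyz": [-0.018,0.035,-0.01],"twist": [0,0,-0.038],"jaw": 0},
  {"xyz": [-0.036,0.07,-0.02],"twist": [0,0,-0.076],"jaw": 0},
  {"xyz": [-0.054,0.105,-0.03],"twist": [0,0,-0.114],"jaw": 0},
  {"xyz": [-0.072,0.14,-0.03],"twist": [0,0,-0.152],"jaw": 0},
  {"xyz": [-0.09,0.175,-0.03],"twist": [0,0,-0.19],"jaw": 0},
  {"xyz": [-0.108,0.21,-0.03],"twist": [0,0,-0.228],"jaw": 0},
  {"xyz": [-0.126,0.245,-0.03],"twist": [0,0,-0.266],"jaw": 0},
  {"xyz": [-0.144,0.28,-0.03],"twist": [0,0,-0.304],"jaw": 0},
  {"xyz": [-0.162,0.315,-0.03],"twist": [0,0,-0.342],"jaw": 0},
  {"xyz": [-0.18,0.35,-0.03],"twist": [0,0,-0.38],"jaw": 0},
  {"xyz": [-0.198,0.385,-0.03],"twist": [0,0,-0.42],"jaw": 0},
  {"xyz": [-0.216,0.42,-0.03],"twist": [0,0,-0.457],"jaw": 0},
])

```text
clock: 1.1
tcp_pos: [0.4964, 0.2429, 0.261]
orientation: [-0.0, 0.629, 0.777, -0.0]
wrist_force: [0.1, 1.3, -0.8]
finger_gap: -0.0
```

```bash
cat >> h.py <<'E'
yaw=np.deg2rad(11.94); J=np.array([[np.cos(yaw),-np.sin(yaw),0],[np.sin(yaw),np.cos(yaw),0],[0,0,1]]); O=np.array([.4827,.0700,0])
def st():
    s=env.get_state(); p=np.array(s["tcp_pos"]); T=rot(s["orientation"])
    print("t",round(s["clock"],2),"tcp",p.round(4),"jig mm",((J.T@(p-O))*1000).round(1),"tool in jig\n",(J.T@T).round(3),"\nF jig",(J.T@np.array(s["wrist_force"])).round(2),"gap",round(s["finger_gap"],4),"q",np.round(s["joint_pos"],2))
    return s,p,T
def ray(c,u,v,z):
    d=att(c)@np.array([(u-c["cx"])/c["fx"],(v-c["cy"])/c["fy"],1]); e=np.array(c["eye"]); p=e+d*(z-e[2])/d[2]; return (J.T@(p-O))*1000
E
python3 - <<'E'
from h import *
import pickle
st()
D=pickle.load(open("d.pkl","rb")); c=D["top"]
print("mark top approx",ray(c,160+545/5.5-.4,160+82/5.5-.4,.034),"pointer",ray(c,160+492/5.5-.4,160+140/5.5-.4,.030))
E
```

```text
t 1.1 tcp [0.4964 0.2429 0.261 ] jig mm [ 49.2 166.3 261. ] tool in jig
 [[-0.002  1.    -0.001]
 [ 1.     0.002  0.   ]
 [ 0.    -0.001 -1.   ]] 
F jig [ 0.41  1.2  -0.79] gap -0.0 q [0.31 0.26 0.05 1.36 0.   0.1 ]
mark top approx [ 67.92074652 -99.02540877  34.        ] pointer [ 42.47891217 -65.25128091  30.        ]
```

>>> servo_tool([
  {"xyz": [0,0.04,0],"jaw": 0},
  {"xyz": [-0.005,0.075,0],"jaw": 0},
  {"xyz": [-0.035,0.075,0],"jaw": 0},
  {"xyz": [-0.07,0.075,0],"jaw": 0},
  {"xyz": [-0.086,0.075,0.02],"jaw": 0},
  {"xyz": [-0.086,0.075,0.05],"jaw": 0},
  {"xyz": [-0.086,0.075,0.074],"jaw": 0},
  {"xyz": [-0.086,0.055,0.074],"jaw": 0},
  {"xyz": [-0.086,0.036,0.074],"jaw": 0},
  {"xyz": [-0.086,0.036,0.074],"jaw": 0},
])

```text
schema error: expected keys xyz, twist, jaw
```

```bash
python3 - <<'E'
from h import *
st()
c=env.read_camera("scene")
cv2.imwrite("pics/s1.png",cv2.cvtColor(cv2.resize(c["color"][100:300,150:400],None,fx=3,fy=3),cv2.COLOR_RGB2BGR))
E
```

```text
t 1.1 tcp [0.4964 0.2429 0.261 ] jig mm [ 49.2 166.3 261. ] tool in jig
 [[-0.002  1.    -0.001]
 [ 1.     0.002  0.   ]
 [ 0.    -0.001 -1.   ]] 
F jig [ 0.41  1.2  -0.79] gap -0.0 q [0.31 0.26 0.05 1.36 0.   0.1 ]
```

View pics/s1.png

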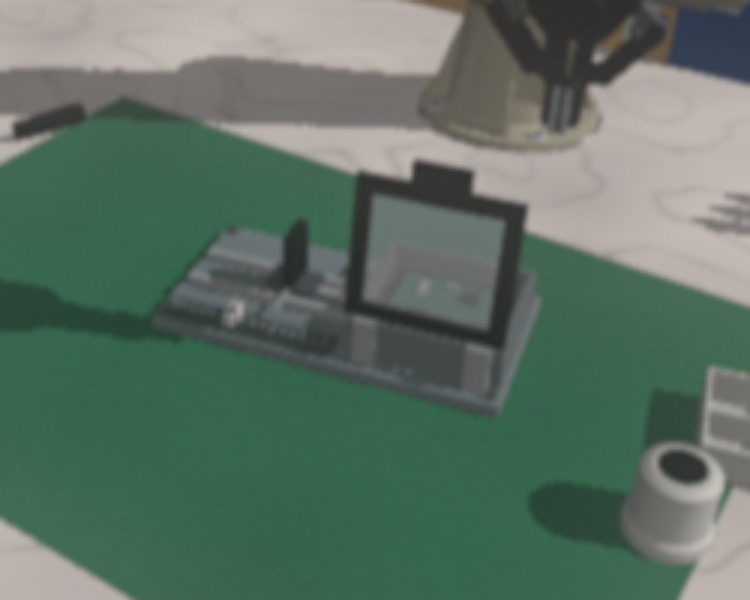

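The call was refused because the twist key was missing, so nothing moved. The view shows the gripper closed at (565,110) and the lid upright, with its tab at (443,180). Repeating with the full keys.

>>> servo_tool([
  {"xyz": [0,0.04,0],"twist": [0,0,0],"jaw": 0},
  {"xyz": [-0.005,0.075,0],"twist": [0,0,0],"jaw": 0},
  {"xyz": [-0.035,0.075,0],"twist": [0,0,0],"jaw": 0},
  {"xyz": [-0.07,0.075,0],"twist": [0,0,0],"jaw": 0},
  {"xyz": [-0.086,0.075,0.02],"twist": [0,0,0],"jaw": 0},
  {"xyz": [-0.086,0.075,0.05],"twist": [0,0,0],"jaw": 0},
  {"xyz": [-0.086,0.075,0.074],"twist": [0,0,0],"jaw": 0},
  {"xyz": [-0.086,0.055,0.074],"twist": [0,0,0],"jaw": 0},
  {"xyz": [-0.086,0.036,0.074],"twist": [0,0,0],"jaw": 0},
  {"xyz": [-0.086,0.036,0.074],"twist": [0,0,0],"jaw": 0},
])

```text
clock: 1.98
tcp_pos: [0.5443, 0.1674, 0.1858]
orientation: [-0.002, 0.63, 0.777, -0.002]
wrist_force: [-1.5, 0.2, 0.1]
finger_gap: -0.0
```

```bash
python3 - <<'E'
from h import *
st()
E
```

```text
t 1.98 tcp [0.5443 0.1674 0.1858] jig mm [ 80.4  82.6 185.8] tool in jig
 [[ 0.     1.    -0.006]
 [ 1.    -0.     0.   ]
 [ 0.    -0.006 -1.   ]] 
F jig [-1.43  0.52  0.09] gap -0.0 q [ 0.16  0.32 -0.05  1.2   0.   -0.05]
```

>>> servo_tool([
  {"xyz": [0,-0.01,0],"twist": [0,0,0],"jaw": 0},
  {"xyz": [0,-0.02,0.0],"twist": [0,0,0],"jaw": 0},
  {"xyz": [0,-0.034,0.003],"twist": [0,0,0],"jaw": 0},
  {"xyz": [0,-0.048,0.006],"twist": [0,0,0],"jaw": 0},
  {"xyz": [0,-0.06,0.012],"twist": [0,0,0],"jaw": 0},
  {"xyz": [0,-0.072,0.018],"twist": [0,0,0],"jaw": 0},
  {"xyz": [0,-0.083,0.025],"twist": [0,0,0],"jaw": 0},
  {"xyz": [0,-0.093,0.034],"twist": [0,0,0],"jaw": 0},
  {"xyz": [0,-0.102,0.043],"twist": [0,0,0],"jaw": 0},
  {"xyz": [0,-0.11,0.052],"twist": [0,0,0],"jaw": 0},
  {"xyz": [0,-0.116,0.062],"twist": [0,0,0],"jaw": 0},
  {"xyz": [0,-0.122,0.074],"twist": [0,0,0],"jaw": 0},
])

```text
clock: 2.98
tcp_pos: [0.4296, 0.1429, 0.1136]
orientation: [0.001, 0.63, 0.777, 0.001]
wrist_force: [0.2, 0.6, 0.9]
finger_gap: 0.0002
```

```bash
python3 - <<'E'
from h import *
st()
E
```

```text
t 2.98 tcp [0.4296 0.1429 0.1136] jig mm [-36.9  82.3 113.6] tool in jig
 [[ 0.     1.     0.002]
 [ 1.    -0.    -0.   ]
 [-0.     0.002 -1.   ]] 
F jig [0.36 0.57 0.9 ] gap 0.0002 q [ 0.14  0.15 -0.46  0.95  0.   -0.06]
```

>>> servo_tool([
  {"xyz": [0,-0.005,0.012],"twist": [0,0,0],"jaw": 0},
  {"xyz": [0,-0.008,0.022],"twist": [0,0,0],"jaw": 0},
  {"xyz": [0,-0.01,0.032],"twist": [0,0,0],"jaw": 0},
  {"xyz": [0,-0.011,0.04],"twist": [0,0,0],"jaw": 0},
  {"xyz": [0,-0.011,0.046],"twist": [0,0,0],"jaw": 0},
  {"xyz": [0,-0.011,0.05],"twist": [0,0,0],"jaw": 0},
  {"xyz": [0,-0.011,0.052],"twist": [0,0,0],"jaw": 0},
  {"xyz": [0,-0.011,0.053],"twist": [0,0,0],"jaw": 0},
  {"xyz": [0,-0.011,0.053],"twist": [0,0,0],"jaw": 0},
])

```text
clock: 3.73
tcp_pos: [0.4183, 0.1405, 0.0617]
orientation: [-0.0, 0.63, 0.777, 0.0]
wrist_force: [-6.3, -0.0, 15.8]
finger_gap: -0.0
```

```bash
python3 - <<'E'
from h import *
st()
E
```

```text
t 3.73 tcp [0.4183 0.1405 0.0617] jig mm [-48.4  82.3  61.7] tool in jig
 [[ 0.  1.  0.]
 [ 1. -0.  0.]
 [ 0.  0. -1.]] 
F jig [-6.2  1.3 15.8] gap -0.0 q [ 0.14  0.19 -0.57  0.82  0.   -0.07]
```

>>> servo_tool([
  {"xyz": [0,0,0],"twist": [0,0,0],"jaw": 0},
  {"xyz": [0,0,-0.02],"twist": [0,0,0],"jaw": 0},
  {"xyz": [0,0,-0.055],"twist": [0,0,0],"jaw": 0},
  {"xyz": [-0.01,0,-0.09],"twist": [0,0,0],"jaw": 0.3},
  {"xyz": [-0.04,0.01,-0.1],"twist": [0,0,0],"jaw": 0.6},
  {"xyz": [-0.075,0.03,-0.1],"twist": [0,0,0],"jaw": 1},
  {"xyz": [-0.11,0.04,-0.1],"twist": [0,0,0],"jaw": 1},
  {"xyz": [-0.135,0.048,-0.1],"twist": [0,0,0],"jaw": 1},
  {"xyz": [-0.147,0.048,-0.1],"twist": [0,0,0],"jaw": 1},
  {"xyz": [-0.147,0.048,-0.1],"twist": [0,0,0],"jaw": 1},
])

```text
clock: 4.57
tcp_pos: [0.4968, 0.0043, 0.1602]
orientation: [0.0, 0.631, 0.776, 0.0]
wrist_force: [1.0, 0.3, 0.4]
finger_gap: 0.0835
```

```bash
python3 - <<'E'
from h import *
import pickle
st()
D={}
for n in("scene","wrist"):
    c=env.read_camera(n); D[n]=c
print({k:D["wrist"][k] for k in("fx","cx","cy","eye","attitude")})
pickle.dump(D,open("d2.pkl","wb"))
a=cv2.resize(D["scene"]["color"][120:280,170:370],None,fx=3.8,fy=3.5)
cv2.imwrite("pics/s2.png",cv2.cvtColor(a,cv2.COLOR_RGB2BGR))
cv2.imwrite("pics/w2.png",cv2.cvtColor(D["wrist"]["color"],cv2.COLOR_RGB2BGR))
E
```

```text
t 4.57 tcp [0.4968 0.0043 0.1602] jig mm [  0.2 -67.2 160.2] tool in jig
 [[ 0.004  1.     0.001]
 [ 1.    -0.004 -0.   ]
 [-0.     0.001 -1.   ]] 
F jig [1.09 0.12 0.43] gap 0.0835 q [-0.15  0.2  -0.29  1.09 -0.   -0.36]
{'fx': 297.3186396354542, 'cx': 257.45668451645923, 'cy': 190.48148151356216, 'eye': array([ 0.42100756, -0.00970104,  0.30197133]), 'attitude': array([0.0951405 , 0.62370829, 0.76698957, 0.11688996])}
```

View pics/s2.png

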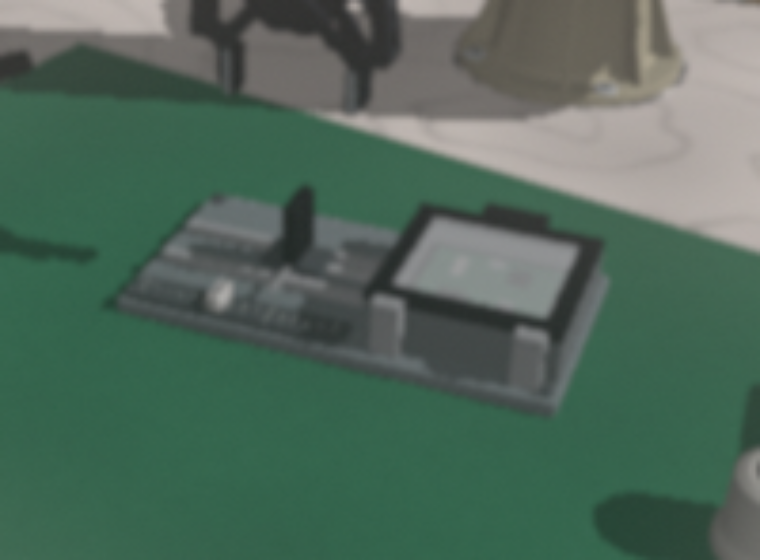

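View pics/w2.png

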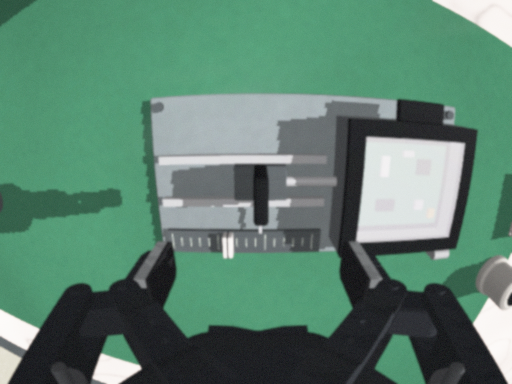

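The lid is shut flat. In the wrist view the handle is at (261,195), the pointer at (260,230) and the mark block at (228,245) with its line down the middle.

```bash
cat >> h.py <<'E'
def wray(c,u,v,z):
    x,y=(u-c["cx"])/c["fx"],(v-c["cy"])/c["fy"]; r=np.hypot(x,y); s=np.sin(r)/max(r,1e-9)
    d=att(c)@np.array([x*s,y*s,np.cos(r)]); e=np.array(c["eye"]); p=e+d*(z-e[2])/d[2]; return (J.T@(p-O))*1000
E
python3 - <<'E'
from h import *
import pickle
c=pickle.load(open("d2.pkl","rb"))["wrist"]; g=cv2.cvtColor(c["color"],cv2.COLOR_RGB2GRAY)
for v in (238,242,246,250,254): print(v,g[v,218:242])
print(228,g[228,252:268]); print(231,g[231,252:268])
for n,u,v,z in(("mark",228.5,246,.034),("ptr",260.5,230,.030),("fin top",261,167,.087),("fin top",261,193,.087)): print(n,wray(c,u,v,z).round(1))
E
```

```text
238 [111  93  83 113 170 213 225 216 176 161 197 222 229 234 224 179 132 130
 144 137 117 109 109 109]
242 [104  85  80 112 178 227 241 235 203 183 222 241 247 247 236 190 135 146
 171 154 124 110 109 108]
246 [ 97  91  82  96 149 214 239 238 209 180 219 240 246 247 237 193 140 127
 136 136 123 111 108 110]
250 [ 80  81  74  89 142 211 241 240 220 183 216 239 246 246 235 194 144 114
 110 108 110 109 111 106]
254 [127 128 128 132 160 212 240 242 225 190 211 238 245 244 231 192 151 134
 133 128 130 130 128 132]
228 [145 145 147 143 141 151 174 210 219 204 169 148 147 148 145 146]
231 [ 92  85  87  87  85  99 146 199 214 194 140  99  91  90  90  92]
mark [ 66.  -95.2  34. ]
ptr [ 49.7 -62.6  30. ]
fin top [-28.  -62.8  87. ]
fin top [ -7.7 -62.8  87. ]
```

>>> servo_tool([
  {"xyz": [0.002,0,0.03],"twist": [0,0,0],"jaw": 1},
  {"xyz": [0.002,0,0.06],"twist": [0,0,0],"jaw": 1},
  {"xyz": [0.002,0,0.085],"twist": [0,0,0],"jaw": 1},
  {"xyz": [0.002,0,0.105],"twist": [0,0,0],"jaw": 1},
  {"xyz": [0.002,0,0.114],"twist": [0,0,0],"jaw": 1},
  {"xyz": [0.002,0,0.114],"twist": [0,0,0],"jaw": 0.6},
  {"xyz": [0.002,0,0.114],"twist": [0,0,0],"jaw": 0},
  {"xyz": [0.002,0,0.114],"twist": [0,0,0],"jaw": 0},
  {"xyz": [0.002,0,0.114],"twist": [0,0,0],"jaw": 0},
  {"xyz": [0.002,0,0.114],"twist": [0,0,0],"jaw": 0},
  {"xyz": [0.002,0,0.114],"twist": [0,0,0],"jaw": 0},
  {"xyz": [0.002,0,0.114],"twist": [0,0,0],"jaw": 0},
], squeeze=60)

```text
clock: 5.67
tcp_pos: [0.496, 0.0083, 0.0473]
orientation: [0.001, 0.63, 0.777, 0.0]
wrist_force: [-0.7, -0.0, 6.1]
finger_gap: 0.0113
```

```bash
python3 - <<'E'
from h import *
st()
E
```

```text
t 5.67 tcp [0.496  0.0083 0.0473] jig mm [  0.3 -63.1  47.3] tool in jig
 [[ 0.     1.     0.002]
 [ 1.    -0.    -0.001]
 [-0.001  0.002 -1.   ]] 
F jig [-0.74  0.12  6.14] gap 0.0113 q [-0.15  0.3  -0.46  0.81  0.   -0.35]
```

>>> servo_tool([
  {"xyz": [-0.004,0,0],"twist": [0,0,0],"jaw": 0},
  {"xyz": [-0.009,0,0],"twist": [0,0,0],"jaw": 0},
  {"xyz": [-0.014,0,0],"twist": [0,0,0],"jaw": 0},
  {"xyz": [-0.019,0,0],"twist": [0,0,0],"jaw": 0},
  {"xyz": [-0.024,0,0],"twist": [0,0,0],"jaw": 0},
  {"xyz": [-0.029,0,0],"twist": [0,0,0],"jaw": 0},
  {"xyz": [-0.032,0,0],"twist": [0,0,0],"jaw": 0},
  {"xyz": [-0.034,0,0],"twist": [0,0,0],"jaw": 0},
  {"xyz": [-0.034,0,0],"twist": [0,0,0],"jaw": 0},
  {"xyz": [-0.034,0,0],"twist": [0,0,0],"jaw": 0},
  {"xyz": [-0.034,0,0],"twist": [0,0,0],"jaw": 0},
])

```text
clock: 6.58
tcp_pos: [0.5027, -0.0233, 0.0473]
orientation: [-0.0, 0.629, 0.777, 0.002]
wrist_force: [-1.5, 6.0, 8.1]
finger_gap: 0.0115
```

```bash
python3 - <<'E'
from h import *
import pickle
st()
D={n:env.read_camera(n) for n in("top","scene","wrist")}
pickle.dump(D,open("d3.pkl","wb"))
a=cv2.resize(D["scene"]["color"][165:225,190:270],(640,480),interpolation=cv2.INTER_CUBIC)
b=cv2.resize(D["wrist"]["color"],None,fx=1.25,fy=1.25)
cv2.imwrite("pics/w3.png",cv2.cvtColor(b,cv2.COLOR_RGB2BGR))
cv2.imwrite("pics/s3.png",cv2.cvtColor(a,cv2.COLOR_RGB2BGR))
E
```

```text
t 6.58 tcp [ 0.5027 -0.0233  0.0473] jig mm [  0.3 -95.5  47.3] tool in jig
 [[-0.001  1.     0.002]
 [ 1.     0.001  0.003]
 [ 0.003  0.002 -1.   ]] 
F jig [-0.26  6.24  8.12] gap 0.0115 q [-0.21  0.31 -0.44  0.82  0.   -0.42]
```

View pics/w3.png

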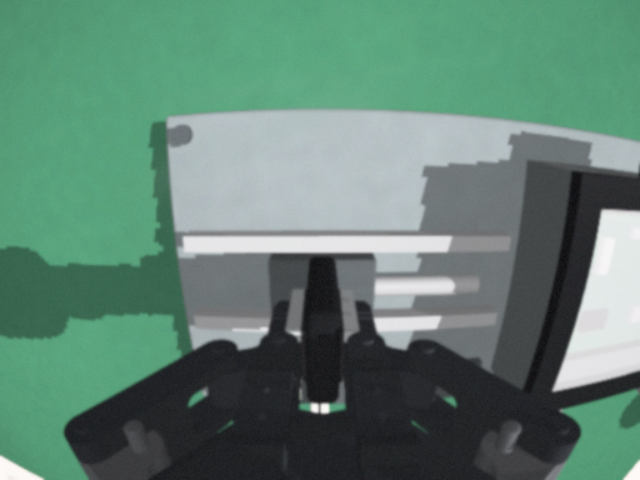

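View pics/s3.png

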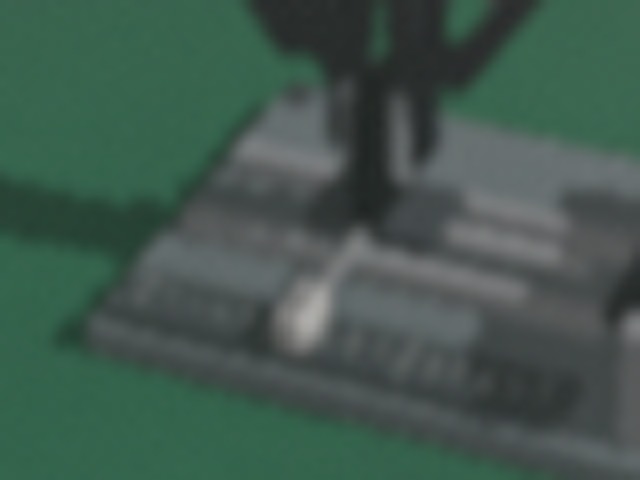

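```bash
python3 - <<'E'
from h import *
import pickle
D=pickle.load(open("d3.pkl","rb"));c=D["wrist"]; g=cv2.cvtColor(c["color"],cv2.COLOR_RGB2GRAY)
for v in range(318,333,2): print(v,g[v,244:270])
for v in (323,326,329): print(wray(c,256.,v,.034).round(1))
c=D["scene"]
for v,u in ((165+290/8,190+303/8),): print(ray(c,u,v,.034).round(1))
for v,u in ((165+250/8,190+352/8),): print(ray(c,u,v,.030).round(1))
g=D["top"]["color"]; t=cv2.resize(g[165:215,235:290],(660,600),interpolation=cv2.INTER_CUBIC); cv2.imwrite("pics/t3.png",cv2.cvtColor(t,cv2.COLOR_RGB2BGR))
E
```

```text
318 [71 62 46 38 30 25 27 22 26 30 29 23 23 25 28 23 28 22 26 23 25 26 30 26
 36 51]
320 [74 73 66 49 39 33 41 27 28 29 25 21 32 26 25 29 24 29 32 29 29 24 36 45
 59 86]
322 [ 98  97  96  99 117 138 148 143 135 122  96  69  80 113 129 130 132 128
 118  93  77  75  88  95 107 117]
324 [133 131 130 143 175 221 240 245 242 235 195 136 166 227 242 243 243 241
 226 181 140 132 132 135 133 135]
326 [132 133 139 145 176 224 245 249 249 242 205 151 178 237 248 249 249 248
 235 191 145 136 137 135 134 136]
328 [ 86  89 100 114 147 197 231 240 242 238 202 145 176 236 247 248 249 248
 235 187 139 125 116 112 103  96]
330 [ 37  34  41  43  52  70  91 114 130 137 113  87 115 161 180 181 179 170
 144 101  68  55  50  45  43  40]
332 [36 34 38 36 38 34 33 34 34 38 37 30 40 43 46 46 44 38 36 36 35 37 35 34
 34 33]
[ 68.3 -96.2  34. ]
[ 71.2 -96.3  34. ]
[ 74.2 -96.3  34. ]
[ 65.1 -98.6  34. ]
[ 32.5 -94.9  30. ]
```

View pics/t3.png

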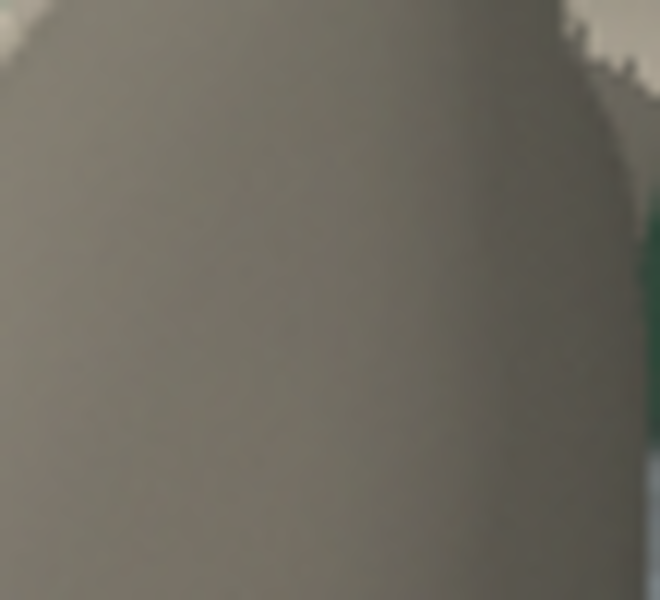

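The top view is blocked by the arm. The other estimates agree: the pointer is about 1.4 mm short of the line. Trim, then hold.

>>> servo_tool([
  {"xyz": [-0.0008,0,0],"twist": [0,0,0],"jaw": 0},
  {"xyz": [-0.0016,0,0],"twist": [0,0,0],"jaw": 0},
  {"xyz": [-0.0016,0,0],"twist": [0,0,0],"jaw": 0},
  {"xyz": [-0.0016,0,0],"twist": [0,0,0],"jaw": 0},
  {"xyz": [-0.0016,0,0],"twist": [0,0,0],"jaw": 0},
  {"xyz": [-0.0016,0,0],"twist": [0,0,0],"jaw": 0},
  {"xyz": [-0.0016,0,0],"twist": [0,0,0],"jaw": 0},
  {"xyz": [-0.0016,0,0],"twist": [0,0,0],"jaw": 0},
  {"xyz": [-0.0016,0,0],"twist": [0,0,0],"jaw": 0},
  {"xyz": [-0.0016,0,0],"twist": [0,0,0],"jaw": 0},
  {"xyz": [-0.0016,0,0],"twist": [0,0,0],"jaw": 0},
  {"xyz": [-0.0016,0,0],"twist": [0,0,0],"jaw": 0},
])

```text
clock: 7.73
tcp_pos: [0.503, -0.0248, 0.0473]
orientation: [-0.001, 0.629, 0.777, 0.002]
wrist_force: [-1.4, 7.5, 8.4]
finger_gap: 0.0115
```

```bash
python3 - <<'E'
from h import *
st()
c=env.read_camera("scene"); Q=cloud(c)
im=cv2.resize(c["color"][165:225,190:320],(780,360),interpolation=cv2.INTER_CUBIC)
cv2.imwrite("pics/s4.png",cv2.cvtColor(im,cv2.COLOR_RGB2BGR))
E
```

```text
t 7.73 tcp [ 0.503  -0.0248  0.0473] jig mm [  0.3 -96.9  47.3] tool in jig
 [[-0.001  1.     0.002]
 [ 1.     0.001  0.003]
 [ 0.003  0.002 -1.   ]] 
F jig [0.18 7.65 8.35] gap 0.0115 q [-0.21  0.31 -0.44  0.82  0.   -0.42]
```

View pics/s4.png

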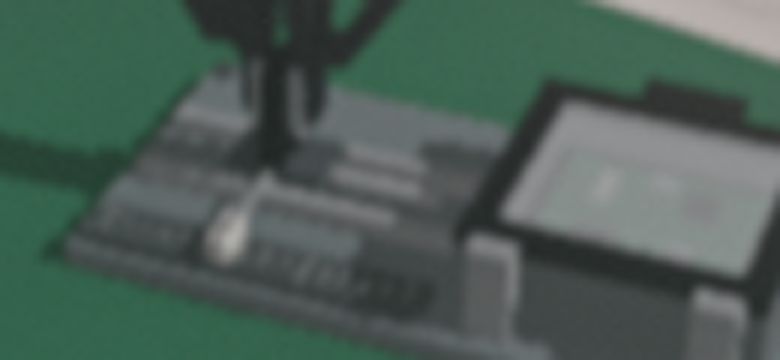

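>>> servo_tool([
  {"xyz": [0,0,0],"twist": [0,0,0],"jaw": 0},
  {"xyz": [0,0,0],"twist": [0,0,0],"jaw": 0},
  {"xyz": [0,0,0],"twist": [0,0,0],"jaw": 0},
  {"xyz": [0,0,0],"twist": [0,0,0],"jaw": 0},
  {"xyz": [0,0,0],"twist": [0,0,0],"jaw": 0},
  {"xyz": [0,0,0],"twist": [0,0,0],"jaw": 0},
  {"xyz": [0,0,0],"twist": [0,0,0],"jaw": 0},
  {"xyz": [0,0,0],"twist": [0,0,0],"jaw": 0},
  {"xyz": [0,0,0],"twist": [0,0,0],"jaw": 0},
  {"xyz": [0,0,0],"twist": [0,0,0],"jaw": 0},
  {"xyz": [0,0,0],"twist": [0,0,0],"jaw": 0},
  {"xyz": [0,0,0],"twist": [0,0,0],"jaw": 0},
])

```text
clock: 8.78
tcp_pos: [0.5031, -0.0248, 0.0473]
orientation: [-0.0, 0.629, 0.777, 0.002]
wrist_force: [-0.7, 6.4, 7.5]
finger_gap: 0.011
```

>>> servo_tool([
  {"xyz": [0,0,0],"twist": [0,0,0],"jaw": 0},
  {"xyz": [0,0,0],"twist": [0,0,0],"jaw": 0},
  {"xyz": [0,0,0],"twist": [0,0,0],"jaw": 0},
  {"xyz": [0,0,0],"twist": [0,0,0],"jaw": 0},
  {"xyz": [0,0,0],"twist": [0,0,0],"jaw": 0},
  {"xyz": [0,0,0],"twist": [0,0,0],"jaw": 0},
  {"xyz": [0,0,0],"twist": [0,0,0],"jaw": 0},
  {"xyz": [0,0,0],"twist": [0,0,0],"jaw": 0},
  {"xyz": [0,0,0],"twist": [0,0,0],"jaw": 0},
  {"xyz": [0,0,0],"twist": [0,0,0],"jaw": 0},
  {"xyz": [0,0,0],"twist": [0,0,0],"jaw": 0},
  {"xyz": [0,0,0],"twist": [0,0,0],"jaw": 0},
])

```text
clock: 9.78
tcp_pos: [0.5031, -0.0248, 0.0473]
orientation: [-0.0, 0.629, 0.777, 0.002]
wrist_force: [-1.4, 6.6, 7.6]
finger_gap: 0.0115
```

The picture shows the pointer (265,185) running into the mark block (228,235) and the lid flat. The 7 N pull matches the spring at 34 mm. The hold has lasted about 3 s, so I'm handing in.

```bash
python3 - <<'E'
from h import *
st(); print(env.hand_in())
E
```

```text
t 9.78 tcp [ 0.5031 -0.0248  0.0473] jig mm [  0.3 -96.9  47.3] tool in jig
 [[-0.001  1.     0.002]
 [ 1.     0.001  0.003]
 [ 0.003  0.002 -1.   ]] 
F jig [-0.02  6.71  7.55] gap 0.0115 q [-0.21  0.31 -0.44  0.82  0.   -0.42]
the job is handed in; nothing more can be done
None
```

I closed the lid, pulled the slide about 34 mm to the mark, held it there for about 2.8 s, and handed in at 9.8 s still gripping it. No verdict was reported.

- **Lid:** I pushed it from behind and pressed it down, with the fingertips stopping at z 61.7 mm against the expected 62. The last picture shows it flat on the box. The slide had not been touched up to then.
- **Pointer:** the grip ended at jig y -96.9 mm, with the mark line at about -97.0 in the wrist camera. The travel of 33.8 mm agrees with the 33.7 to 33.8 mm measured in the wrist and top views.
- **Grip:** the fingers closed to 11.5 mm on the 12 mm fin, pulling about 6.7 N. That fits the roughly 7.7 N the spring should give there.
- **Checks that disagreed or failed:**
  - A rough reading from the scene camera, taken before the final 1.4 mm trim, put the pointer 3.7 mm short, against 1.4 mm from the others. I trusted the others.
  - The last top view was blocked by the arm.
  - One move call was refused for a missing key; it moved nothing.
- **Bystanders:** I kept the arm clear of the tray, screwdriver, housing and jar, but did not measure their positions again at the end.

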